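# Lid the round box, then hold the gauge arm out at the yellow mark

### The arm

A 6-joint arm with a two-finger parallel gripper is mounted at the origin on the work surface. World frame = base frame: x ahead of the robot, y to its left, z up, the work surface at z = 0. Lengths are in m, angles in rad, forces in N, time in s.
With the tool pointing down it reaches from about 0.425 to 0.95 m from the base axis. Payload 3.5 kg.
Tool frame: the origin (TCP) lies midway between the tips of the shut fingers; the grasp point (between the pads) lies 19 mm behind it; z points along the fingers, y is the line along which they close (so a half turn about z gives the same grasp; the last joint's range is limited). The gripper opens to 85 mm and grips with 20 to 120 N. Pads are 22 mm wide; open, the fingers measure 114 mm over their backs; the gripper's body (76 mm by 85 mm) begins 54 mm behind the grasp point. The pads swing forward as they close: fully open they stand 13 mm farther back than shut.
Start: joints at [1.096, 0.286, 1.577, -0, 1.279, -0.15], TCP at [0.215, 0.64, 0.231] pointing down, gripper open.
Joint ranges: [-2.77, 2.77], [-0.9, 2.22], [0.21, 2.48], [-1.53, 4.67], [0.24, 2.81], [-2.84, 2.84]. Speed limits (rad/s): [2.79, 2.79, 3.14, 3.14, 3.14, 3.14].

### API

Orientations are given as a rotation vector (axis times angle).
In Python, from station import * gives the robot as it stands. The module is installed in compiled form; this text tells all that it offers.
- The arm moves only by the tool servo_tool, never from a script. Its argument "commands" is a list of rows, each a list of 2 entries, a list of its own where there are three numbers: the shift along the world's x, y, z in mm, then the turn about the world's z in rad. A call has 1 to 20 rows; each row is the pose to reach, as a shift and turn from the pose commanded when the call began; what a row does not reach only later rows make up. A row lasts 1/8 s, in which the tool goes at most 62.5 mm and 10.7 degrees, less where a joint would pass 70% of its speed; a pose out of reach is approached as far as the arm can. A call with a gripper value outside its range is refused whole. "fingers" is the finger opening in mm, from 0 to 85.4, set as the call begins (left out, the last holds). The fingers move at their own pace and stop on an object; "force" is the grip in N (left out, the last holds). Time passes only in rows, so rows that repeat a pose let the fingers close. It gives the time, the measured TCP pose, the force, the opening and the grip force at its end, in the units of the state.
- state(): the state, without advancing time (a new reading comes with each control period).
- read_camera(name): name is "scene" or "top" or "wrist"; returns the picture (400x640x3 uint8, blue, green, red); there is no depth.
- camera_model(name): a dict with "vertical_fov" (degrees; the focal length in pixels is half the picture's height over the tangent of half this angle, whatever the lens; pixels are square), "cx", "cy" (the principal point, pixels), "extrinsics" (4x4, takes a point from camera to world coordinates); the wrist camera has in their place "T_tool_cam" (4x4, takes a point from camera to tool coordinates, whose origin is the TCP and whose axes are the flange's). Camera axes: x right, y down, z forward; pixel columns grow to the right and rows downward; lengths in m; the calibration is good to about 2 mm. A picture is of the moment at which its call begins: read the wrist's pose just before it. camera_model takes no time and is no camera call.
- sign_off(): hands the job in; it is judged then, once.
The state is a dict: "time_s": time; "q": joint angles; "qd": joint speeds; "joint_efforts": joint torques, N m; "ee_pos": TCP position; "ee_rot": TCP orientation; "wrist_force": force on the tool from outside, world axes, zero at the start; "moment": the same for the moment, N m; "finger_gap": finger opening in m; "finger_force": force on a finger pad.
Only numpy, scipy, OpenCV 4.12 (cv2) and the standard library are available. Lean on these libraries where they do the work, as an engineer would, in place of code of your own. Each camera call takes 0.05 s, during which the arm holds its last target. There are 200 camera calls.

### The job

In the laser-cutting workshop, set the loose plywood lid by its knob down onto the round box in the jig so that it sits seated and level (set it down, do not drop it), and let go of it. Then squeeze the grip head of the telescoping gauge arm so that its red lock button is pushed in, pull the arm out over the lid until the red index points at the yellow mark on the scale, and finish holding it there: the arm springs back if let go, so the program ends with the gripper still holding the head at the mark. Leave the yellow mark and all other things where they are.

Things in the scene. Friction and masses are not known exactly. Their poses are not given: they have to be found in the camera images.
- lid_knob (a point): centre of the dark knob of the loose lid: upright cylinder 24 mm in diameter, 32 mm high. Below it a pale plywood disc, 92 mm in diameter, 5 mm thick (top 16 mm, underside 21 mm below this point), then a chamfered plug 70 mm in diameter, 6 mm deep (bottom 27 mm below this point). The lid starts level on its plug on the table, to the robot's left of the jig; about 80 g
- lid: the same loose lid; origin at the centre of the plug's underside (27 mm below the knob centre), z up. Round, so its yaw does not matter
- box_rim (a point): centre of the mouth of the round plywood box, at rim height, 57 mm above the table. The box is fixed in the jig: 84 mm outer, 76 mm inner diameter (plug has 3 mm play all round). Seated, the lid's disc rests on the rim: knob centre 21 mm above this point. Axes are the jig's: y is the way the gauge arm extends, z up
- grip (a point): where to grip the arm's head (centre of its grip part with the button in), 164 mm above the table. Take it from above, fingers closing along x: the plain face is 18 mm away at -x, the red button's face at +x is 24 mm away when out, 18 mm when in (42 mm wide, squeezed 36). Axes are the jig's: x across the arm, y the way it extends (within 17 degrees of world y)
- index (a point): tip of the red index that moves with the arm and points +x at the scale, 130 mm above the table; axes as grip. It is always 150 mm behind (-y) and 37 mm to +x of grip
- mark (a point): middle of the inner edge of the yellow mark, a yellow block 10 mm wide along y on the white scale, 130 mm above the table; axes as grip. The arm is at the mark when index and mark have the same y in these axes; this needs an extension of 60 to 110 mm, different each time. Not to be moved
- gauge_arm (a joint): extension of the telescoping arm, m: 0 home (locked) to 0.130 fully out, along +y of grip. A spring pulls it home with 5 N at home rising to 7 N fully out; friction adds up to about 3.5 N
- tape: bystander: blue ring of tape, 90 mm in diameter, 24 mm high, lying flat; origin at the centre of its underside. It and the lid may change places
- glue: bystander: white glue bottle, 52 mm in diameter, 140 mm high; origin at the centre of its underside
- screw_jar: bystander: amber jar, 64 mm in diameter, 75 mm high; origin at the centre of its underside
- mug: bystander: blue cup, 76 mm in diameter, 85 mm high; origin at the centre of its underside
- screwdriver: bystander: screwdriver lying on the table beyond the jig
- brush: bystander: brush lying on the table on the robot's right
- jig: the fixed jig, on a plywood board 110 x 430 x 12 mm; origin under the board's centre, y the way the arm extends. The box is centred at y +160 mm; the head at home is at y 0. The grey outer tube, 34 mm square, top 147 mm above the table, runs from y -200 to -30 mm; the aluminium inner tube, 22 mm square, joins it to the head. The white scale is beside it at x 17 to 58 mm
- nose (a point): tip of the slim nose of the arm, 65 mm to +y of grip and 38 mm below it, nose top 34 mm below grip. The blue head is 30 mm long (along y), its top 23 mm above and underside 54 mm below grip. Head and nose pass clear above the seated lid
- lock_button: the red lock button on the head's +x side, 24 mm along y, from 16 mm below to 16 mm above grip; it moves 6 mm in towards -x against a spring of 3 N when out, 6 N fully in. At home the arm is locked until the button is in by 3.5 mm; once out of home the arm stays unlocked, and it catches again only at home. Origin at table height below the head's centre
There are look-alikes about, which are no part of the job. Leave any pink or purple look-alike of the lid alone.

How it is judged:
On the way, in this order (a step that is already met when the one before it is completed fails the run):
1. the lid sits seated and level on the round box and is let go, the arm still at home (horizontal distance between lid_knob and box_rim below 0.006 m and z of lid_knob in the frame of box_rim below 0.0235 m and angle between lid's own z axis and vertical below 0.05 rad and contact force between the fingers and lid below 0.1 N and value of joint gauge_arm below 0.01 m), for 0.2 s.
2. the arm is unlocked by its button and pulled out, gripped on its button (value of joint gauge_arm above 0.02 m and contact force between the fingers and lock_button above 1 N), for 0.1 s.
At the end, for the whole second after the job is handed in: The fingers hold the arm's head, squeezing its button (over 2 N), with the index within 5 mm of the middle of the yellow mark along the scale and the arm at rest; the lid is seated on the box (within 6 mm of its centre, at most 2.5 mm proud, tilted under 0.05 rad) and not touched by the fingers (y of index in the frame of mark between -0.005 and 0.005 m and velocity of joint gauge_arm between -0.01 and 0.01 m/s and contact force between the fingers and lock_button above 2 N and horizontal distance between lid_knob and box_rim below 0.006 m and z of lid_knob in the frame of box_rim below 0.0235 m and angle between lid's own z axis and vertical below 0.05 rad and contact force between the fingers and lid below 0.1 N); the arm keeps its last pose, push and grip.
It fails at once if the lid is dropped from more than about a centimetre (linear speed of lid above 0.45 m/s and contact force between the fingers and lid below 0.05 N).
It fails at once if the yellow mark is shifted along its scale (distance of mark from where it was at the start of the episode above 0.004 m).
It fails at once if a bystander is displaced by more than 40 mm (distance of any of tape, glue, screw_jar, mug, screwdriver, brush from where it was at the start of the episode above 0.04 m).
It also fails if it takes over 54 s, if anything falls off the work surface, if the arm or the gripper's body presses on something with over 40 N, if the wrist force passes 120 N, or if a joint passes its speed limit or range.

## Working session

There is one attempt and no reset: what is moved stays moved. The work goes in short steps, Python scripts to look and compute and a tool call to move; the robot and the scene stay as the last step left them, time stands still between calls to the robot, and variables do not carry over. Pictures are saved under pics/ and viewed, at most 10 in all, crops included, and the job is handed in when it is done.

Besides the shell and the picture viewer there is one more tool, called after "Call:" as a command line: name --argument value ..., lists and objects as JSON in quotes. servo_tool: Moves the arm, as the interface text tells. Its arguments: {"type":"object","properties":{"commands":{"type":"array"},"fingers":{"type":"number"},"force":{"type":"number"}},"required":["commands"]}

```bash
mkdir -p pics; cat > h.py <<'E'
from station import *
import numpy as np, cv2
from scipy.spatial.transform import Rotation as R
def cam(name):
    m=camera_model(name)
    if name=="wrist":
        s=state();T=np.eye(4);T[:3,:3]=R.from_rotvec(s["ee_rot"]).as_matrix();T[:3,3]=s["ee_pos"]
        E=T@np.array(m["T_tool_cam"])
    else: E=np.array(m["extrinsics"])
    f=200/np.tan(np.radians(m["vertical_fov"])/2)
    return E,f,m["cx"],m["cy"],m
def px2w(c,u,v,z):
    E,f,cx,cy=c[:4]
    d=E[:3,:3]@np.array([(u-cx)/f,(v-cy)/f,1]);o=E[:3,3]
    return o+d*(z-o[2])/d[2]
def w2px(c,p):
    E,f,cx,cy=c[:4]
    q=E[:3,:3].T@(np.array(p)-E[:3,3]);return [cx+f*q[0]/q[2],cy+f*q[1]/q[2]]
E
python3 - <<'E'
from h import *
for n in("top","scene","wrist"):
    c=cam(n);print(n,np.round(c[0],3).tolist(),c[1:4],{k:v for k,v in c[4].items() if k not in("extrinsics","T_tool_cam")})
    im=read_camera(n);cv2.imwrite(f"pics/{n}0.png",im)
    if n!="wrist": cv2.imwrite(f"pics/{n}0b.png",cv2.resize(im,(800,500),interpolation=cv2.INTER_CUBIC))
print(state())
E
```

```text
top [[-0.012, -0.999, 0.048, 0.476], [-1.0, 0.012, 0.001, -0.009], [-0.001, -0.048, -0.999, 1.268], [0.0, 0.0, 0.0, 1.0]] (np.float64(377.53724545307426), 318.82328896145964, 203.19272641474214) {'vertical_fov': 55.824727355295224, 'cx': 318.82328896145964, 'cy': 203.19272641474214}
scene [[0.154, 0.545, -0.824, 1.669], [0.988, -0.064, 0.143, -0.206], [0.025, -0.836, -0.548, 0.867], [0.0, 0.0, 0.0, 1.0]] (np.float64(518.5957396309414), 330.72031475827066, 196.8855531451315) {'vertical_fov': 42.1789497498619, 'cx': 330.72031475827066, 'cy': 196.8855531451315}
wrist [[0.318, 0.907, 0.275, 0.145], [0.948, -0.304, -0.094, 0.663], [-0.001, 0.29, -0.957, 0.373], [0.0, 0.0, 0.0, 1.0]] (np.float64(342.8649882453649), 320.30929480604027, 197.13828596492704) {'vertical_fov': 60.511733109544785, 'cx': 320.30929480604027, 'cy': 197.13828596492704}
{'time_s': 0.15, 'q': array([ 1.09600982e+00,  2.87028558e-01,  1.57786247e+00, -8.28185895e-06,
        1.27862371e+00, -1.50018128e-01]), 'qd': array([ 1.27926683e-03, -3.79946357e-03, -4.27535818e-03, -2.33003437e-06,
        9.96023791e-04, -1.38137769e-03]), 'joint_efforts': array([ 7.16814629e-04, -4.06601679e+01, -2.93141431e+01, -1.24762623e-04,
        3.95376555e-03,  2.70306998e-05]), 'ee_pos': array([0.21512735, 0.63924559, 0.2302089 ]), 'ee_rot': array([-5.07807754e-01, -3.09968763e+00,  2.87635988e-03]), 'wrist_force': array([-0.14901096,  0.14308194, -0.02515831]), 'moment': array([ 0.04979832, -0.00150747, -0.00809617]), 'finger_force': 0.0, 'finger_gap': 0.08536995267270635}
```

View pics/top0b.png

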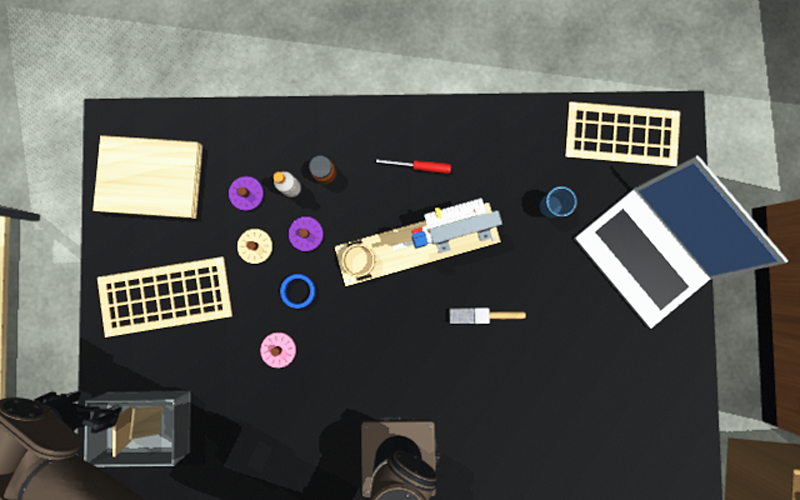

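View pics/scene0b.png

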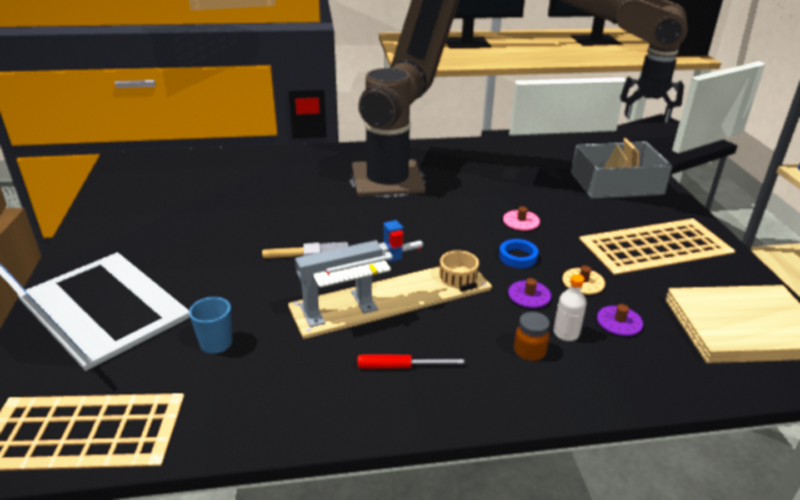

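The top view shows the pale lid at (255,246), the box at (357,260), the blue head at (420,238) and the yellow mark near (437,213). The scene view agrees: mark (375,268), head (394,240). I'll enlarge both for sharper pixel positions.

```bash
python3 - <<'E'
from h import *
a=cv2.imread("pics/top0.png")[150:240,180:410]
cv2.imwrite("pics/c1.png",cv2.resize(a,None,fx=3.4,fy=3.4,interpolation=cv2.INTER_CUBIC))
b=cv2.imread("pics/scene0.png")[165:275,230:400]
cv2.imwrite("pics/c2.png",cv2.resize(b,None,fx=4.6,fy=4.6,interpolation=cv2.INTER_CUBIC))
E
```

```text
(no output)
```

View pics/c1.png

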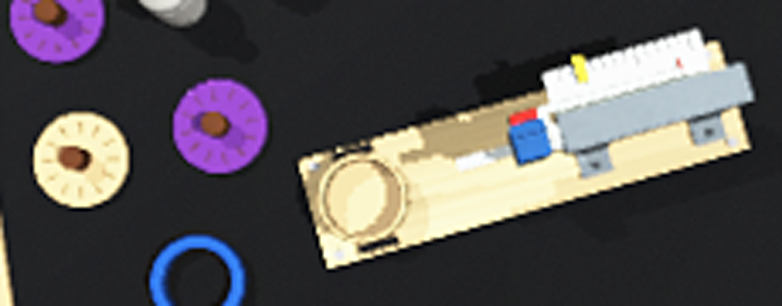

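View pics/c2.png

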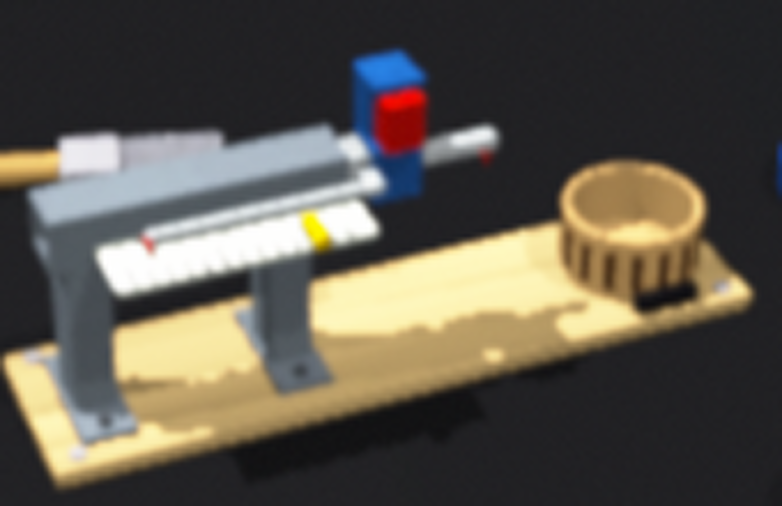

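The crops show (c1) lid disc (81,160), rim centre (361,198), head top (530,140), index (679,63) and mark (581,70). In c2 the index is at (150,243) and the mark at (310,215). Next I'll convert these to world positions and cross-check them.

```bash
python3 - <<'E'
from h import *
t=cam("top");s=cam("scene")
def T(u,v,z): return px2w(t,180+(u+.5)/3.4-.5,150+(v+.5)/3.4-.5,z)
def S(u,v,z): return px2w(s,230+(u+.5)/4.6-.5,165+(v+.5)/4.6-.5,z)
def p(n,x):print(n,np.round(x,4))
cs=[T(*a,.012) for a in((299,158),(718,42),(750,148),(328,268))]
for c in cs:p("c",c)
p("boardc",np.mean(cs,0))
for e in((0,1),(3,2)):
    d=cs[e[0]]-cs[e[1]];print("len",np.hypot(*d[:2]),"yaw",np.arctan2(-d[0],d[1]))
print("w",[np.linalg.norm(cs[a]-cs[b]) for a,b in((0,3),(1,2))])
p("disc",T(81,160,.011))
print("diam",np.linalg.norm(T(33,160,.011)-T(130,160,.011)))
p("knobtop",T(70,156,.043))
p("rimT",T(361,198,.057))
p("rimS",S(632,205,.057))
p("headT",T(530,140,.187));p("headS",S(390,70,.187))
p("idxT",T(679,63,.13));p("idxS",S(150,243,.13))
p("markT",T(583,80,.13));p("markS",S(309,214,.13));p("markTc",T(580,69,.13));p("markSc",S(317,231,.13))
E
```

```text
c [0.5611 0.1627 0.012 ]
c [ 0.6704 -0.2504  0.012 ]
c [ 0.5655 -0.2796  0.012 ]
c [0.4531 0.135  0.012 ]
boardc [ 0.5625 -0.0581  0.012 ]
len 0.42733025645787376 yaw 0.2587507127111033
len 0.42949700786994227 yaw 0.2647084642611421
w [np.float64(0.11147143832877625), np.float64(0.10891732563591501)]
disc [0.5618 0.3768 0.011 ]
diam 0.09523570808439007
knobtop [0.5636 0.3775 0.043 ]
rimT [0.5195 0.0982 0.057 ]
rimS [0.5229 0.0946 0.057 ]
headT [ 0.562  -0.0563  0.187 ]
headS [ 0.5636 -0.0581  0.187 ]
idxT [ 0.6337 -0.1926  0.13  ]
idxS [ 0.6307 -0.1941  0.13  ]
markT [ 0.6196 -0.1068  0.13  ]
markS [ 0.6139 -0.1082  0.13  ]
markTc [ 0.6294 -0.1043  0.13  ]
markSc [ 0.6302 -0.1055  0.13  ]
```

Everything agrees to 2–3 mm: jig yaw is 0.262, board centre (0.5625,-0.058), box (0.521,0.0965), and the mark needs about 86 mm of extension. Now I'll hover above the lid and refine with the wrist camera.

Call:
servo_tool --commands '[[[50,-38,0],-0.16],[[100,-76,0],-0.32],[[150,-114,0],-0.48],[[200,-152,0],-0.64],[[250,-190,-20],-0.8],[[300,-228,-60],-0.96],[[347,-263,-100],-0.984],[[347,-263,-100],-0.984],[[347,-263,-100],-0.984]]' --fingers 70

```text
time_s: 1.27
ee_pos: [0.5622, 0.3756, 0.1296]
ee_rot: [-1.913, -2.489, 0.004]
wrist_force: [-0.6, 0.9, 0.3]
finger_gap: 0.0703
finger_force: 0.0
```

```bash
python3 - <<'E'
from h import *
c=cam("wrist");im=read_camera("wrist");cv2.imwrite("pics/w1.png",im)
s=state();print(s["ee_pos"],s["ee_rot"],s["q"],s["time_s"])
for p in((.562,.377,.043),(.562,.377,.011)):print(w2px(c,p))
np.save("w1.npy",c[0])
E
```

```text
[0.56206582 0.37704263 0.1313075 ] [-1.91208546e+00 -2.49153347e+00  5.45961715e-04] [4.40984990e-01 3.80847063e-01 1.64664315e+00 7.36249221e-04
 1.11483371e+00 1.78994840e-01] 1.325
[np.float64(320.6481824813663), np.float64(201.06220844378672)]
[np.float64(320.7290553051159), np.float64(188.871371390083)]
```

View pics/w1.png

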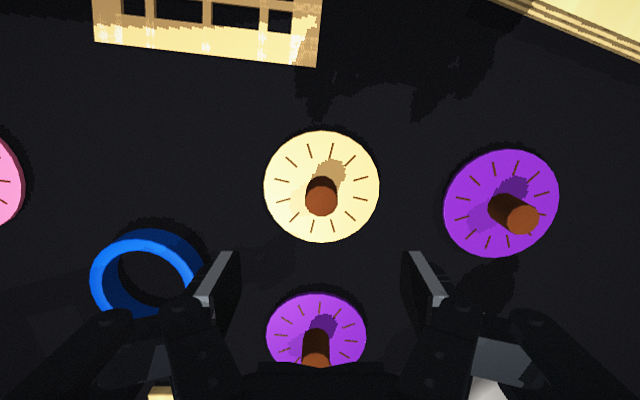

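The knob top is at (321,201) and the disc centre at (321,187), both matching the prediction to within 2 px. The lid is at (0.562,0.377). Descending and gripping.

Call:
servo_tool --commands '[[[0,0,-50],0],[[0,0,-95],0],[[0,0,-115],0],[[0,0,-115],0],[[0,0,-115],0]]' --fingers 60

```text
time_s: 1.95
ee_pos: [0.5638, 0.3781, 0.0192]
ee_rot: [1.91, 2.492, 0.006]
wrist_force: [-0.3, 0.4, 0.9]
finger_gap: 0.06
finger_force: 0.0
```

Call:
servo_tool --commands '[[[0,0,0],0],[[0,0,0],0],[[0,0,0],0],[[0,0,0],0],[[0,0,0],0],[[0,0,0],0]]' --fingers 10 --force 40

```text
time_s: 2.7
ee_pos: [0.5635, 0.3772, 0.0181]
ee_rot: [1.912, 2.492, 0.003]
wrist_force: [-0.8, -0.5, 5.6]
finger_gap: 0.0228
finger_force: 39.8
```

Call:
servo_tool --commands '[[[0,0,30],0],[[0,0,80],0],[[-5,-40,100],0],[[-14,-95,100],0],[[-22,-150,100],0],[[-30,-205,100],0],[[-37,-250,100],0],[[-41,-280,90],0],[[-41,-280,75],0],[[-41,-280,75],0],[[-41,-280,75],0]]'

```text
time_s: 4.08
ee_pos: [0.5214, 0.0976, 0.0912]
ee_rot: [-1.91, -2.493, 0.0]
wrist_force: [-0.1, 1.1, 0.0]
finger_gap: 0.0227
finger_force: 39.4
```

```bash
python3 - <<'E'
from h import *
c=cam("wrist");im=read_camera("wrist")
s=state();print(s["ee_pos"],s["finger_gap"],s["wrist_force"])
yaw=.262;ex=np.array([np.cos(yaw),np.sin(yaw),0]);ey=np.array([-ex[1],ex[0],0]);B=np.array([.5211,.0965,0])
def ring(c,im,ctr,z,r,col):
    pts=[w2px(c,[ctr[0]+r*np.cos(a),ctr[1]+r*np.sin(a),z]) for a in np.linspace(0,6.283,60)]
    cv2.polylines(im,[np.int32(np.round(np.array(pts)*16))],True,col,1,cv2.LINE_AA,4)
ring(c,im,B,.057,.042,(0,255,0));ring(c,im,s["ee_pos"],s["ee_pos"][2]-.007,.046,(255,0,255))
t=cam("top");it=read_camera("top")
ring(t,it,B,.057,.042,(0,255,0)); 
cr=cv2.resize(it[180:240,250:340],None,fx=3.33,fy=3.33,interpolation=cv2.INTER_CUBIC)
o=np.zeros((600,640,3),np.uint8);o[:400]=im;o[400:400+cr.shape[0],:cr.shape[1]]=cr
cv2.imwrite("pics/w2.png",o)
E
```

```text
[0.52170688 0.09766714 0.09155217] 0.02282199395931155 [ 0.39411998 -0.17256536  0.12119597]
```

View pics/w2.png

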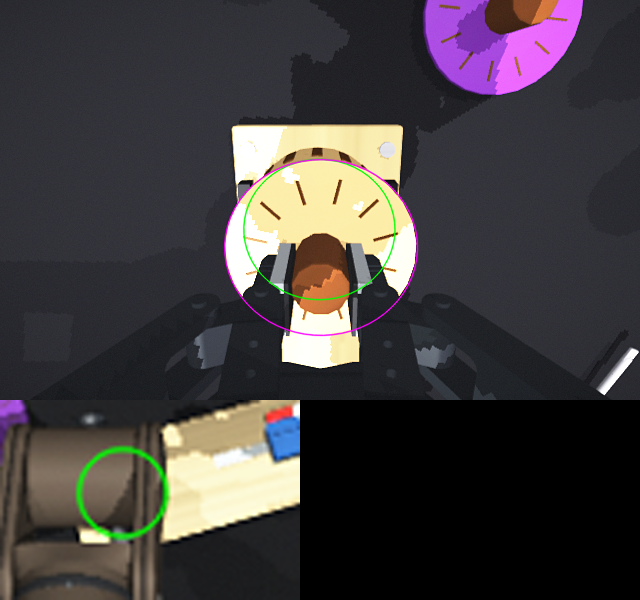

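The lid follows the tool as modelled: the magenta ring fits its disc edge. The jig's board end is at row 125 with corners (233,126) and (403,126), which lets me check the box position.

```bash
python3 - <<'E'
from h import *
c=cam("wrist");yaw=.262;ex=np.array([np.cos(yaw),np.sin(yaw),0]);ey=np.array([-ex[1],ex[0],0]);B=np.array([.5211,.0965,0])
a=px2w(c,232.5,125.5,.012);b=px2w(c,403,125,.012);d=b-a
print(a,b,np.linalg.norm(d),"yaw of edge",np.arctan2(d[1],d[0]))
m=(a+b)/2-B;print("mid rel box (expect 0,55)",m@ex*1e3,m@ey*1e3)
w=px2w(c,320,148,.012)-B;print("wall foot (expect 0,42)",w@ex*1e3,w@ey*1e3)
print("lid - box", (state()["ee_pos"]-B)[:2]*1e3)
E
```

```text
[0.45387402 0.13521382 0.012     ] [0.55860564 0.16390687 0.012     ] 0.10859098464806019 yaw of edge 0.26740598265496135
mid rel box (expect 0,55) -0.6097399939316275 55.09857821938329
wall foot (expect 0,42) 0.8539037728863114 40.592297631512
lid - box [0.66311865 1.1297714 ]
```

Box position is confirmed to about 1 mm. Lowering.

Call:
servo_tool --commands '[[[-0.5,-1,-5],0],[[-0.5,-1,-10],0],[[-0.5,-1,-14],0],[[-0.5,-1,-17],0],[[-0.5,-1,-20],0],[[-0.5,-1,-22],0],[[-0.5,-1,-23],0],[[-0.5,-1,-23],0],[[-0.5,-1,-23],0]]'

```text
time_s: 5.3
ee_pos: [0.5209, 0.0957, 0.069]
ee_rot: [-1.912, -2.493, 0.0]
wrist_force: [-3.9, 0.2, 5.4]
finger_gap: 0.0227
finger_force: 40.1
```

Contact came at the expected seated height. Releasing and rising.

Call:
servo_tool --commands '[[[0,0,0],0],[[0,0,0],0],[[0,0,0],0],[[0,0,0],0]]' --fingers 60

```text
time_s: 5.8
ee_pos: [0.5209, 0.0957, 0.0682]
ee_rot: [-1.912, -2.493, 0.0]
wrist_force: [-0.4, 0.6, 0.5]
finger_gap: 0.06
finger_force: 0.0
```

Call:
servo_tool --commands '[[[0,0,30],0],[[0,0,80],0],[[0,0,130],0],[[0,0,160],0],[[0,0,160],0],[[0,0,160],0]]' --fingers 75

```text
time_s: 6.55
ee_pos: [0.5201, 0.0957, 0.2268]
ee_rot: [-1.911, -2.491, 0.002]
wrist_force: [-0.8, 0.3, -0.5]
finger_gap: 0.0749
finger_force: 0.0
```

```bash
python3 - <<'E'
from h import *
c=cam("wrist");im=read_camera("wrist");s=state();print(s["ee_pos"],s["finger_gap"],s["wrist_force"])
def ring(ctr,z,r,col):
    pts=[w2px(c,[ctr[0]+r*np.cos(a),ctr[1]+r*np.sin(a),z]) for a in np.linspace(0,6.283,60)]
    cv2.polylines(im,[np.int32(np.round(np.array(pts)*16))],True,col,1,cv2.LINE_AA,4)
B=(.5211,.0965)
ring(B,.062,.046,(255,0,255));ring(B,.094,.012,(0,255,0))
cv2.imwrite("pics/w3.png",im)
E
```

```text
[0.51977576 0.09568499 0.22614618] 0.07513871359427611 [-0.47865884  0.06817592 -0.17737559]
```

View pics/w3.png

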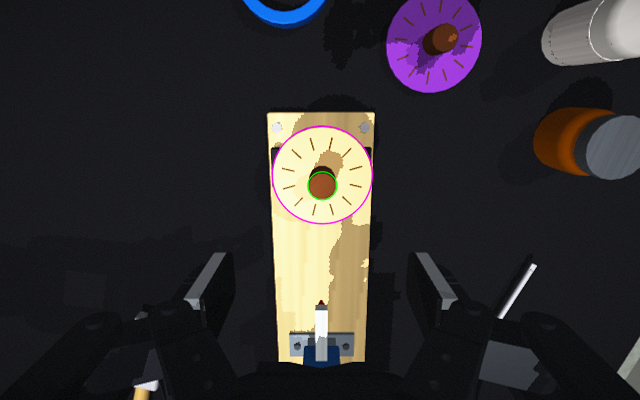

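The lid sits seated: rings predicted for the seated position coincide with its disc and knob top (321,185). The nose lies on the tool's centre line. Next I'll look at the scale from above.

Call:
servo_tool --commands '[[[0,-10,50],0],[[15,-50,72],0],[[38,-100,72],0],[[62,-150,72],0],[[86,-200,72],0],[[104,-241,72],0],[[104,-241,72],0],[[104,-241,72],0]]'

```text
time_s: 7.6
ee_pos: [0.6242, -0.1448, 0.2981]
ee_rot: [-1.91, -2.489, 0.001]
wrist_force: [-0.4, -0.2, 0.2]
finger_gap: 0.0746
finger_force: 0.0
```

```bash
python3 - <<'E'
from h import *
c=cam("wrist");im=read_camera("wrist");s=state();print(s["ee_pos"],s["finger_gap"]);np.save("w4.npy",c[0])
cv2.imwrite("pics/w4f.png",im)
cv2.imwrite("pics/w4.png",cv2.resize(im[60:360,200:440],None,fx=2,fy=2,interpolation=cv2.INTER_CUBIC))
g=np.array([.5625,-.058,0]);ex=np.array([np.cos(.262),np.sin(.262),0]);ey=np.array([-ex[1],ex[0],0])
for n,p in(("head",g+[0,0,.187]),("idx",g+.037*ex-.15*ey+[0,0,.13]),("mark",g+.037*ex-.064*ey+[0,0,.13])):
    u=np.array(w2px(c,p));print(n,u,(u-[200,60])*2)
E
```

```text
[ 0.62426467 -0.14430333  0.29881625] 0.07488296840016771
head [266.60362676  53.94786502] [133.20725353 -12.10426996]
idx [320.40400971 226.91624804] [240.80801941 333.83249608]
mark [320.49791281 137.76662592] [240.99582562 155.53325183]
```

View pics/w4.png

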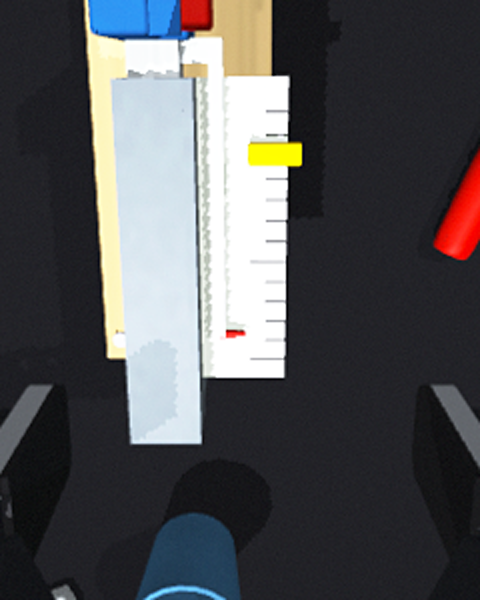

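Index tip is at crop (244,333) and the mark's inner edge at (248,154), so about 86.5 mm of extension is needed. The index is where predicted, so the head position holds. Going to the head.

Call:
servo_tool --commands '[[[-30,43,-20],0],[[-62,87,-40],0],[[-62,87,-60],0],[[-62,87,-60],0],[[-62,87,-100],0],[[-62,87,-140],0],[[-62,87,-157],0],[[-62,87,-157],0],[[-62,87,-157],0]]'

```text
time_s: 8.78
ee_pos: [0.5644, -0.0589, 0.1455]
ee_rot: [1.91, 2.49, 0.002]
wrist_force: [-0.7, -1.1, 0.8]
finger_gap: 0.075
finger_force: 0.0
```

Call:
servo_tool --commands '[[[0,0,0],0],[[0,0,0],0],[[0,0,0],0],[[0,0,0],0],[[0,0,0],0],[[0,0,0],0]]' --fingers 20 --force 60

```text
time_s: 9.52
ee_pos: [0.5632, -0.0588, 0.1459]
ee_rot: [1.91, 2.491, 0.0]
wrist_force: [-9.1, -1.2, 8.2]
finger_gap: 0.033
finger_force: 60.9
```

The head is gripped with the button in. Pulling along jig +y.

Call:
servo_tool --commands '[[[-2,7.5,0],0],[[-5,18.7,0],0],[[-8,30,0],0],[[-11,41,0],0],[[-14,52.2,0],0],[[-17,63.4,0],0],[[-20,74.6,0],0],[[-22.4,83.6,0],0],[[-22.4,83.6,0],0],[[-22.4,83.6,0],0],[[-22.4,83.6,0],0]]'

```text
time_s: 10.9
ee_pos: [0.5409, 0.023, 0.1459]
ee_rot: [1.908, 2.49, -0.004]
wrist_force: [-10.5, -9.2, 8.5]
finger_gap: 0.0335
finger_force: 62.4
```

```bash
python3 - <<'E'
from h import *
s=state();print(s["ee_pos"],s["finger_gap"],s["wrist_force"],s["finger_force"])
a=read_camera("scene");b=read_camera("top")
cv2.imwrite("pics/s5.png",np.vstack([cv2.resize(a[175:245,240:400],None,fx=5,fy=5,interpolation=cv2.INTER_CUBIC),cv2.resize(b[145:195,270:430],None,fx=5,fy=5,interpolation=cv2.INTER_CUBIC)]))
c=cam("scene");t=cam("top")
g=np.array([.5625,-.058,0]);ex=np.array([np.cos(.262),np.sin(.262),0]);ey=np.array([-ex[1],ex[0],0])
for d in(-.005,0,.005):
  p=g+.037*ex-(.0635-d)*ey+[0,0,.13];print(d,(np.array(w2px(c,p))-[240,175])*5+2,(np.array(w2px(t,p))-[270,145])*5+[2,352])
E
```

```text
[0.54088469 0.0229636  0.14591678] 0.033482949471303494 [-10.51808664  -9.21836371   8.54726874] 62.434932589530945
-0.005 [273.40203873 185.89351244] [420.50458839 498.61921136]
0 [282.86323169 183.75032846] [412.56432532 500.84572855]
0.005 [292.29862612 181.61298844] [404.62325895 503.07247098]
```

View pics/s5.png

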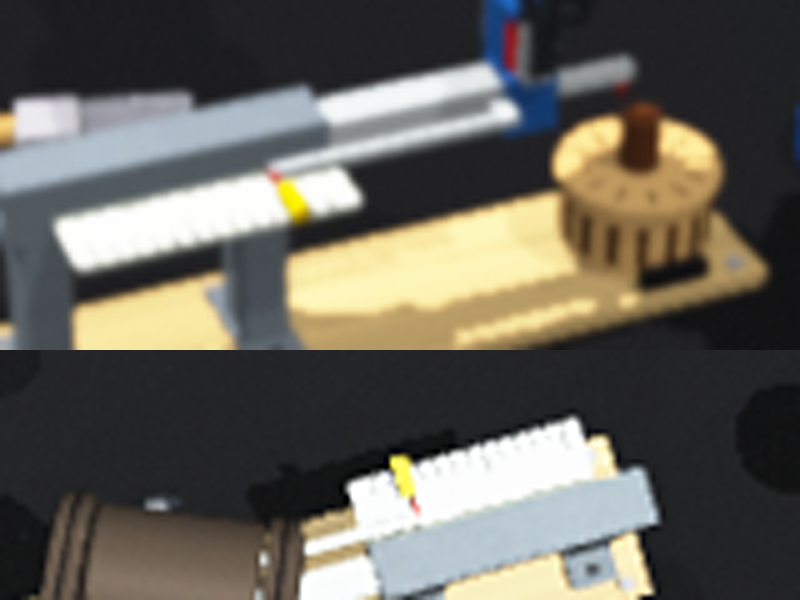

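The red index is about 2 mm short of the mark's middle: (416,507) against roughly 412 in the top part, and (274,176) against about 279 in the scene part. Measured tool travel says the same, 84.8 of 86.5 mm. The lid is still seated. Nudging.

Call:
servo_tool --commands '[[[-0.3,1.1,0],0],[[-0.6,2.2,0],0],[[-0.6,2.2,0],0],[[-0.6,2.2,0],0],[[-0.6,2.2,0],0]]'

```text
time_s: 11.62
ee_pos: [0.5403, 0.025, 0.1459]
ee_rot: [1.908, 2.49, -0.005]
wrist_force: [-10.0, -9.3, 8.3]
finger_gap: 0.0334
finger_force: 62.4
```

```bash
python3 - <<'E'
from h import *
a=read_camera("scene");b=read_camera("top")
cv2.imwrite("pics/s6.png",np.vstack([cv2.resize(a[195:225,270:320],None,fx=10,fy=10,interpolation=cv2.INTER_CUBIC),cv2.resize(b[160:190,335:385],None,fx=10,fy=10,interpolation=cv2.INTER_CUBIC)]))
s=state();print(s["ee_pos"],s["finger_force"],s["wrist_force"])
E
```

```text
[0.54032673 0.02495806 0.14590211] 62.41393983364105 [-10.23918072  -8.97384168   8.54749153]
```

View pics/s6.png

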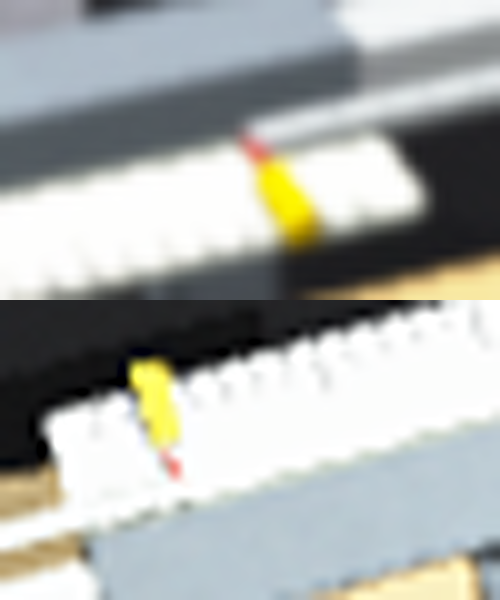

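The index now points at the yellow mark about 1 mm short of the middle. One last nudge, then hand in.

Call:
servo_tool --commands '[[[-0.2,0.7,0],0],[[-0.2,0.7,0],0],[[-0.2,0.7,0],0],[[-0.2,0.7,0],0],[[-0.2,0.7,0],0]]'

```text
time_s: 12.35
ee_pos: [0.5401, 0.0256, 0.1459]
ee_rot: [1.908, 2.49, -0.005]
wrist_force: [-9.6, -9.6, 8.4]
finger_gap: 0.0334
finger_force: 62.4
```

```bash
python3 -c "
from station import *
print(sign_off())"
```

```text
the job is handed in; nothing more can be done
None
```

The job is handed in at about 12 s, with no verdict returned: the lid is seated on the box and let go, and the gripper is holding the arm's head with the button squeezed in and the index within about 1 mm of the middle of the yellow mark by my measurement.

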